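# Pull out and lock the last leg of an upturned puppy feeder

### The job

The raised puppy feeder lies upside down on the exam table; three of its legs are pulled out to their blue length mark and locked, the fourth has dropped back in with its orange cam lever standing open. Take hold of that leg and its lever together, pull it up to the same mark so that its foot is level with the other three, and with the leg held there press the lever fully shut against it. Finish still holding the leg at the mark with the lever squeezed shut, and leave the bowl, the bottle and the jar alone.

Things in the scene. Friction and masses are not known exactly. Their poses are not given: they have to be found in the camera images.
- stand: Upturned feeder; it does not shift or tip. White square frame of 18 mm bars lying on the 4 mm mat, steel bowl ring (162 mm) in the middle; four upright steel rods, 20 mm across, at its corners, 85 mm from the centre along x and along y. Origin: centre of the underside (on the mat), z up. The loose leg is on the corner (+85, +85) mm.
- leg: The loose leg: aluminium sleeve 26 mm across, 95 mm tall, rubber foot on top; slides up its rod (75 mm travel), cannot give sideways. Black clamp collar, 33 mm across, on its lowest 36 mm. Origin: centre of its lower lip, on the axis; z up, x points to its lever, outwards along the frame's diagonal. Starts dropped, lip 30 mm above the stand's origin. About 0.23 kg with lever; drops if let go.
- leg_foot (a point): Centre of the top of the loose leg's rubber foot, 95 mm above its lip.
- leg_grip (a point): Middle of the closed grasp, moves with the leg: 62 mm above its lip, 6.4 mm from its axis towards the lever. Sleeve and shut lever are 39 mm thick along the leg's x: from 13 mm behind the axis (bare sleeve) to 26 mm in front (lever's outer face). A hand that clasps both round the open lever starts further out and must shift in along the leg's x as the lever comes in.
- lever (a joint): Orange cam lever of the loose leg, rad: 0 shut (flat along the sleeve, pointing up), starts 0.34 to 0.42, open stop 0.6. Level pivot across the leg's x, 22 mm from the axis, 22 mm above the lip; lever 7 mm thick, 14 mm wide, end 50 mm from the pivot. Stays where left; takes about 10 N at its end to move, about 15 N near shut. Below about 0.2 its cam bites the rod and the leg no longer slides.
- lever_tip (a point): Outer face of the lever, 4 mm short of its end: where a finger presses. It moves in about 18 mm and rises about 4 mm on the leg as the lever shuts, so a finger that clings to it can drag the leg down a few mm unless the hand follows up.
- set_legs: The three legs already set and locked, same shape as the loose one with levers shut, and the blue tape marks on all four rods. Origin: centre of the stand at the height of their lower lips.
- set_foot (a point): Centre of the top of the rubber foot of the set leg diagonally opposite the loose one: the height that the loose leg's foot has to reach.
- mark (a point): Upper edge of the blue tape (8 mm high) on the loose leg's rod, on its axis; hidden inside the leg at the start. The leg's lip belongs here, 28 to 50 mm above where it starts.
- bowl: Bystander: steel bowl 144 mm across, 45 mm high. Origin: centre of its underside.
- milk_bottle: Bystander: white nursing bottle with yellow cap, 56 mm across, 140 mm tall. Origin: centre of its underside.
- pill_jar: Bystander: amber jar with white cap, 48 mm across, 75 mm tall. Origin: centre of its underside.

How it is judged:
On the way, in this order (a step that is already met when the one before it is completed fails the run):
1. the loose leg is held up at its mark (within 5 mm) with its lever still open (z of leg_foot in the frame of set_foot between -0.005 and 0.005 m and value of joint lever above 0.15 rad and contact force between the fingers and leg above 1 N), for 0.2 s.
2. the lever is pressed shut with the leg held at the mark (z of leg_foot in the frame of set_foot between -0.005 and 0.005 m and value of joint lever below 0.06 rad and contact force between the fingers and leg above 1 N), for 0.2 s.
At the end, for the whole second after the job is handed in: Loose leg's foot level with the set legs' feet within 5 mm (lip at the blue mark), its lever shut (below 0.06 rad), the fingers still clasping leg and lever: contact above 3 N, grasp middle within 20 mm (seen from above) of the middle of leg and shut lever, nothing moving (z of leg_foot in the frame of set_foot between -0.005 and 0.005 m and value of joint lever below 0.06 rad and contact force between the fingers and leg above 3 N and horizontal distance between the grasp point and leg_grip below 0.02 m and linear speed of leg below 0.02 m/s); the arm keeps its last pose, push and grip.
It fails at once if the bowl, bottle or jar is pushed more than 30 mm or knocked over (distance of any of bowl, milk_bottle, pill_jar from where it was at the start of the episode above 0.03 m or angle between any of milk_bottle, pill_jar's own z axis and vertical above 0.5 rad).
It fails at once if the legs that are already set are pushed out of place (distance of set_legs from where it was at the start of the episode above 0.006 m).
It also fails if it takes over 40 s, if anything falls off the work surface, if the arm or the gripper's body presses on something with over 40 N, if the wrist force passes 120 N, or if a joint passes its speed limit or range.

### The arm

A 6-joint arm with a two-finger parallel gripper is mounted at the origin on the work surface. World frame = base frame: x ahead of the robot, y to its left, z up, the work surface at z = 0. Lengths are in m, angles in rad, forces in N, time in s.
With the tool pointing down it reaches from about 0.325 to 0.775 m from the base axis. Payload 9.3 kg.
Tool frame: the origin (TCP) lies on the centre line of the jaws, within the pads' length; the fingertips stand 25 mm ahead of it and the grasp point (between the pads) lies 6 mm ahead of it; x points along the fingers, z is the direction in which the jaws open and shut, and the axes are right-handed (so a half turn about x gives the same grasp; the last joint's range is limited). The gripper opens to 85 mm and grips with 20 to 120 N. Pads are 22 mm wide; open, the fingers measure 114 mm over their backs; the gripper's body (76 mm by 85 mm) begins 54 mm behind the grasp point. The pads swing forward as they close: fully open they stand 13 mm farther back than shut.
Start: joints at [1.149, 0.259, 0.021, 1.334, 0, 1.418], TCP at [0.146, 0.53, 0.256] pointing down, gripper open.
Joint ranges: [-3.04, 3.04], [-0.91, 1.82], [-1.04, 1.36], [-1.92, 1.95], [-1.52, 1.45], [-3.14, 3.14]. Speed limits (rad/s): [2.22, 2.22, 2.79, 3.14, 3.14, 3.14].

### API

Orientations are given as [roll, pitch, yaw] about the fixed x, y, z axes, in that order (R = Rz(yaw) Ry(pitch) Rx(roll)).
In Python, from plant import env gives the robot as it stands.
- The arm moves only by the tool arm_command, never from a script. Its argument "commands" is one flat list of numbers, 4 for each row, row after row: the shift along the tool's x, y, z normalised to -1 to 1, where 1 is 2 cm, then the turn about the tool's x normalised to -1 to 1, where 1 is 180 degrees. In form: [dx, dy, dz, spin, dx, dy, dz, spin, ...]. A call has 1 to 20 rows; each row shifts and turns the commanded pose from where the row before left it, along the tool's axes as they then stand; what a row does not reach is not made up. A row lasts 1/8 s, in which the tool goes at most 62.5 mm and 10.7 degrees, less where a joint would pass 70% of its speed; a pose out of reach is approached as far as the arm can. A call with a number of a shift or a turn outside -1 to 1 is refused whole. A call with a gripper value outside its range is refused whole. "gripper" is the closure, from -1 (fully open) to 1 (shut), set as the call begins (left out, the last holds). The fingers move at their own pace and stop on an object; the grip force is fixed at half the most. Time passes only in rows, so rows that do not move let the fingers close. It gives the time, the measured TCP pose, the force and the opening at its end, in the units of the state.
- env.observe(): the state, without advancing time (a new reading comes with each control period).
- env.snapshot(name): name is "scene" or "top" or "wrist"; returns a dict with "color" (384x512x3 uint8, red, green, blue), "depth" (384x512 float32, m along the optical axis (not along the pixel's ray), 0 where there is no reading), "intrinsics" (3x3 intrinsics, pixels), "rvec" (rotation vector, rad) and "tvec" (3), from world to camera coordinates, as OpenCV has them; the wrist camera has in their place "tool_from_camera" (4x4, takes a point from camera to tool coordinates, whose origin is the TCP and whose axes are the tool frame's). Camera axes: x right, y down, z forward; pixel columns grow to the right and rows downward; lengths in m; the calibration is good to about 2 mm. A picture is of the moment at which its call begins: read the wrist's pose just before it.
- env.hand_in(): hands the job in, once; it reports no verdict.
The state is a dict: "time_s": time; "joints": joint angles; "joint_velocities": joint speeds; "joint_efforts": joint torques, N m; "ee_pos": TCP position; "tcp_rot": TCP orientation; "contact_force": force on the tool from outside, world axes, zero at the start; "ft_torque": the same for the moment, N m; "gripper_width": finger opening in m.
Only numpy, scipy, OpenCV 4.12 (cv2) and the standard library are available. Lean on these libraries where they do the work, as an engineer would, in place of code of your own. Each camera call takes 0.05 s, during which the arm holds its last target.

## Working session

There is one attempt and no reset: what is moved stays moved. The work goes in short steps, Python scripts to look and compute and a tool call to move; the robot and the scene stay as the last step left them, time stands still between calls to the robot, and variables do not carry over. Pictures are saved under pics/ and viewed, and the job is handed in when it is done.

Besides the shell and the picture viewer there is one more tool, called after "Emit:" as name(argument=value, ...), one argument or row to a line, values as JSON. arm_command: Moves the arm, as the interface text tells. Scaled input: -1 to 1 covers 2 cm each way for a shift and 180 degrees each way for a turn. Its arguments: {"type":"object","properties":{"commands":{"type":"array","items":{"type":"number","minimum":-1,"maximum":1}},"gripper":{"type":"number"}},"required":["commands"]}

```bash
ls; mkdir -p pics; python3 - <<'E'
from plant import env
import cv2,numpy as np,pickle
s=env.observe();print({k:np.round(v,4).tolist() for k,v in s.items()})
for n in["scene","top","wrist"]:
    d=env.snapshot(n);pickle.dump(d,open(f'pics/{n}0.pkl','wb'));cv2.imwrite(f'pics/{n}0.png',d['color'][:,:,::-1])
    print(n,{k:np.round(v,4).tolist() for k,v in d.items() if k not in('color','depth')})
E
```

```text
pics
{'time_s': 0.0, 'joints': [1.1494, 0.2592, 0.0208, 1.3337, 0.0, 1.4182], 'joint_velocities': [-0.0019, 0.0005, 0.0007, -0.0004, 0.0003, -0.0011], 'joint_efforts': [0.002, -55.5645, 34.453, 0.0135, -0.0002, 0.0], 'ee_pos': [0.146, 0.53, 0.2557], 'tcp_rot': [2.988, 1.5695, -1.9932], 'contact_force': [0.1569, 0.2001, -0.1651], 'ft_torque': [0.0407, 0.0322, -0.0072], 'gripper_width': 0.0849}
scene {'intrinsics': [[349.7273, 0.0, 258.5732], [0.0, 349.7273, 191.9382], [0.0, 0.0, 1.0]], 'rvec': [2.1684, 1.508, -0.4325], 'tvec': [-0.1825, -0.3743, 1.2336]}
top {'intrinsics': [[347.6399, 0.0, 253.5416], [0.0, 347.6399, 194.6013], [0.0, 0.0, 1.0]], 'rvec': [2.1029, -2.1659, 0.156], 'tvec': [0.0084, 0.5854, 1.1299]}
wrist {'intrinsics': [[289.3133, 0.0, 258.6978], [0.0, 289.3133, 187.7089], [0.0, 0.0, 1.0]], 'tool_from_camera': [[-0.0014, -0.2981, 0.9545, -0.1169], [0.001, -0.9545, -0.2981, 0.0747], [1.0, 0.0005, 0.0016, 0.0002], [0.0, 0.0, 0.0, 1.0]]}
```

View pics/scene0.png

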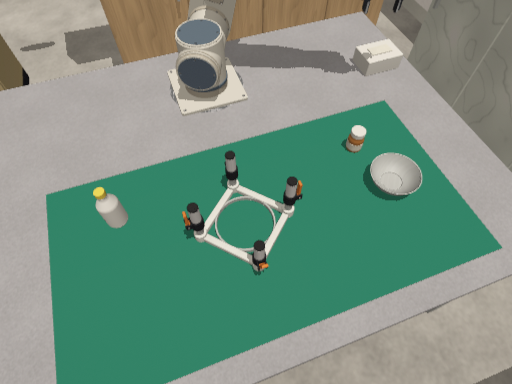

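View pics/top0.png

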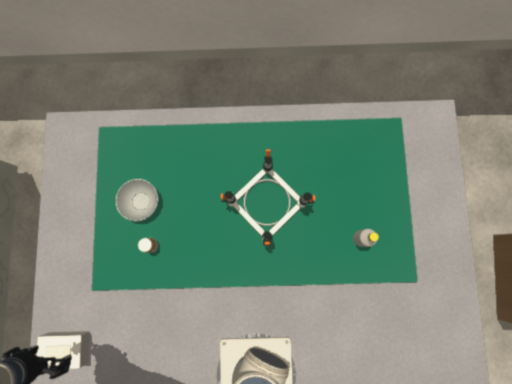

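View pics/wrist0.png

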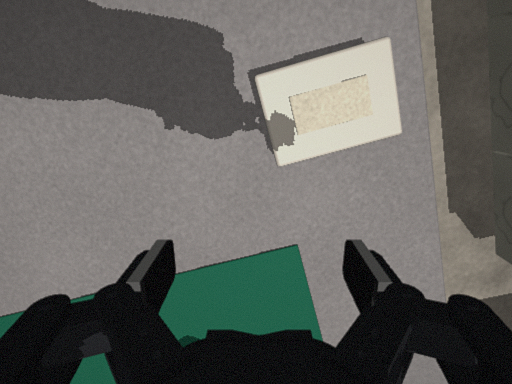

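The loose leg is the far one: its lever sticks out at the top image (268,152), or scene (260,265). Next I'll measure the feet, the levers and the marks.

```bash
cat > h.py <<'E'
import numpy as np,cv2,pickle
def cloud(d):
    z=d['depth'];K=d['intrinsics'];v,u=np.mgrid[:z.shape[0],:z.shape[1]]
    pc=np.stack([(u-K[0,2])*z/K[0,0],(v-K[1,2])*z/K[1,1],z],-1)
    R=cv2.Rodrigues(np.array(d['rvec'],float))[0]
    return (pc-np.array(d['tvec']))@R
def ray(d,u,v,h):
    K=d['intrinsics'];R=cv2.Rodrigues(np.array(d['rvec'],float))[0]
    r=R.T@np.array([(u-K[0,2])/K[0,0],(v-K[1,2])/K[1,1],1]);c=-R.T@np.array(d['tvec'])
    return c+r*(h-c[2])/r[2]
def proj(d,p):
    return cv2.projectPoints(np.array(p,float).reshape(-1,1,3),np.array(d['rvec'],float),np.array(d['tvec'],float),d['intrinsics'],None)[0][:,0]
E
python3 - <<'E'
from h import *
for n,b in[('top',(215,140,325,255)),('scene',(175,140,310,280))]:
    d=pickle.load(open(f'pics/{n}0.pkl','rb'));P=cloud(d);c=d['color']
    x0,y0,x1,y1=b
    sub=c[y0:y1,x0:x1]; cv2.imwrite(f'pics/{n}0c.png',cv2.resize(sub[:,:,::-1],None,fx=5,fy=5,interpolation=cv2.INTER_NEAREST))
    hsv=cv2.cvtColor(c,cv2.COLOR_RGB2HSV)
    roi=np.zeros(c.shape[:2],np.uint8);roi[y0:y1,x0:x1]=1
    for nm,m in[('orange',(hsv[...,0]<18)&(hsv[...,1]>150)&(hsv[...,2]>100)),('high',(P[...,2]>0.1)&(d['depth']>0)),('blue',(hsv[...,0]>95)&(hsv[...,0]<130)&(hsv[...,1]>120))]:
        m=(m&(roi>0)).astype(np.uint8)
        k,l,st,ce=cv2.connectedComponentsWithStats(m)
        for i in range(1,k):
            if st[i,4]<4: continue
            Q=P[l==i]; t=Q[Q[:,2]>np.percentile(Q[:,2],95)-.005]
            print(n,nm,st[i],ce[i].round(1),'med',np.median(Q,0).round(4),'zmax',np.percentile(Q[:,2],95).round(4),'topmean',t.mean(0).round(4))
E
```

```text
top orange [266 149   4   7  21] [267.8 152.1] med [ 0.7184 -0.061   0.0954] zmax 0.1043 topmean [ 0.6771 -0.0542  0.2608]
top orange [221 194   4   6  16] [222.3 196.2] med [0.5703 0.0885 0.135 ] zmax 0.1415 topmean [0.5718 0.0897 0.1393]
top orange [310 196   5   6  18] [312.4 198.4] med [ 0.5545 -0.1935  0.1322] zmax 0.1389 topmean [ 0.5563 -0.1951  0.1376]
top orange [265 241   5   4  19] [266.9 242.6] med [ 0.4205 -0.0466  0.1334] zmax 0.1395 topmean [ 0.4221 -0.0459  0.1383]
top high [266 149   5   3  10] [267.9 149.9] med [ 0.723  -0.061   0.1029] zmax 0.1041 topmean [ 0.7235 -0.0608  0.1026]
top high [264 156   8  10  63] [267.6 160.8] med [ 0.6802 -0.0588  0.1269] zmax 0.131 topmean [ 0.6842 -0.058   0.1288]
top high [221 191  14  12 110] [228.1 196.5] med [0.5657 0.0678 0.1527] zmax 0.163 topmean [0.5707 0.0662 0.1608]
top high [300 192  15  12 120] [306.7 197.8] med [ 0.5547 -0.1721  0.1444] zmax 0.1626 topmean [ 0.5579 -0.1723  0.1609]
top high [262 231  10  10  82] [266.7 235.5] med [ 0.4423 -0.0465  0.1593] zmax 0.1629 topmean [ 0.4447 -0.0462  0.1609]
top high [263 242
[... 500 characters left out ...]
232] [230.2 161.5] med [ 0.4515 -0.0504  0.1385] zmax 0.1619 topmean [ 0.444  -0.0486  0.1605]
scene high [284 176  19  23 288] [292.3 187. ] med [0.5753 0.0646 0.1359] zmax 0.1616 topmean [0.5698 0.0652 0.1604]
scene high [187 202  16  23 258] [194.  213.3] med [ 0.5653 -0.1741  0.1419] zmax 0.1619 topmean [ 0.558  -0.1737  0.1603]
scene high [182 211   7  13  44] [184.9 217. ] med [ 0.5611 -0.1963  0.1318] zmax 0.139 topmean [ 0.5567 -0.1967  0.1375]
scene high [254 240  11  15 145] [258.9 246.8] med [ 0.6877 -0.0614  0.1272] zmax 0.13 topmean [ 0.6835 -0.06    0.1282]
scene high [261 263   7   5  18] [264.2 265. ] med [ 0.7229 -0.0621  0.1014] zmax 0.1035 topmean [ 0.7228 -0.0621  0.1019]
```

```bash
cat >> h.py <<'E'
from scipy.spatial.transform import Rotation as Ro
AX=np.array([.684,-.0595]);E=np.array([.9987,-.0502,0])
def st(off=None,z=None):
    from plant import env
    s=env.observe();R=Ro.from_euler('xyz',s['tcp_rot']).as_matrix();p=np.array(s['ee_pos'])
    print('t',round(s['time_s'],2),'p',p.round(4),'j',np.round(s['joints'],3),'F',np.round(s['contact_force'],1),'w',round(s['gripper_width'],4))
    print('R cols',R.T.round(3).tolist(),'yaw of tool z deg',np.degrees(np.arctan2(R[1,2],R[0,2])).round(2))
    g=p+R[:,0]*.006-np.r_[AX,0]
    print('grasp rel axis: along E %.4f, cross %.4f, z %.4f'%(g@E,g@np.array([-E[1],E[0],0]),g[2]))
    if off is not None:
        t=np.r_[AX,0]+E*off;t[2]=z
        print('needed tool shift (units 2cm)',(R.T@(t-p)/.02).round(3))
    return s,R
E
python3 -c "
from h import *
st(.015,.25)"
```

```text
t 0.15 p [0.146  0.5301 0.2558] j [1.149 0.259 0.021 1.334 0.    1.418] F [-0.9  0.4  0.7] w 0.0852
R cols [[-0.0, -0.001, -1.0], [-0.964, 0.266, 0.0], [0.266, 0.964, -0.001]] yaw of tool z deg 74.6
grasp rel axis: along E -0.5669, cross 0.5618, z 0.2498
needed tool shift (units 2cm) [  0.307 -34.495 -21.113]
```

View pics/scene0c.png

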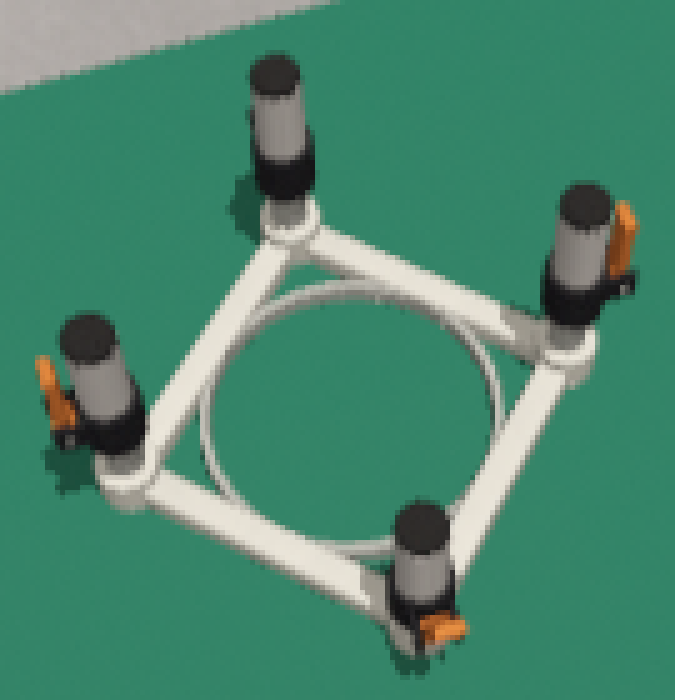

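Swinging clockwise around the base at constant height.

Emit:
arm_command(
  commands=[0,-1,0,0.0116,0,-1,0,0.0116,0,-1,0,0.0116,0,-1,0,0.0116,0,-1,0,0.0116,0,-1,0,0.0116,0,-1,0,0.0116,0,-1,0,0.0116,0,-1,0,0.0116,0,-1,0,0.0116,0,-1,0,0.0116,0,-1,0,0.0116,0,-1,0,0.0116,0,-1,0,0.0116,0,-1,0,0.0116,0,-1,0,0.0116,0,-1,0,0.0116,0,-1,0,0.0116,0,-1,0,0.0116,0,-1,0,0.0116],
  gripper=-1,
)

```text
time_s: 2.65
ee_pos: [0.4664, 0.3034, 0.2563]
tcp_rot: [-0.656, 1.571, -0.085]
contact_force: [0.0, 1.0, -0.5]
gripper_width: 0.086
```

```bash
python3 -c "
from h import *
st(.015,.25)"
```

```text
t 2.65 p [0.4664 0.3034 0.2563] j [ 0.426  0.27   0.037  1.338 -0.     1.426] F [ 0.   1.  -0.5] w 0.086
R cols [[0.0, -0.0, -1.0], [-0.54, 0.842, -0.0], [0.842, 0.54, 0.0]] yaw of tool z deg 32.7
grasp rel axis: along E -0.2356, cross 0.3515, z 0.2503
needed tool shift (units 2cm) [  0.315 -21.585  -0.036]
```

Emit:
arm_command(
  commands=[0,-1,0,0,0,-1,0,0,0,-1,0,0,0,-1,0,0,0,-1,0,0,0,-1,0,0,0,-1,0,0,0,-1,0,0,0,-1,0,0,0,-1,0,0,0,-1,0,0,0,-1,0,0,0,-1,0,0,0,-1,0,0,0,-1,0,0,0,-1,0,0,0,-1,0,0,0,-1,0,0,0,-1,0,0],
)

```text
time_s: 5.03
ee_pos: [0.6724, -0.0159, 0.2563]
tcp_rot: [1.148, 1.571, 1.721]
contact_force: [0.1, -0.1, -0.5]
gripper_width: 0.0855
```

Emit:
arm_command(
  commands=[0,-0.5,0,0.0495,0,-0.5,0,0.0495,0,0,0,0.0495,0,0,0,0.0495,0,0,0,0],
)

```text
time_s: 5.65
ee_pos: [0.6815, -0.0328, 0.2562]
tcp_rot: [3.045, 1.571, 2.997]
contact_force: [-0.1, -0.8, 0.9]
gripper_width: 0.0858
```

```bash
python3 - <<'E'
from h import *
st(.016,.20)
from plant import env
d=env.snapshot('wrist');pickle.dump(d,open('pics/w1.pkl','wb'));cv2.imwrite('pics/w1.png',d['color'][:,:,::-1])
E
```

```text
t 5.65 p [ 0.6815 -0.0328  0.2562] j [-0.171  0.496  0.386  1.462 -0.     1.448] F [-0.1 -0.8  0.9] w 0.0858
R cols [[-0.0, 0.0, -1.0], [0.048, 0.999, 0.0], [0.999, -0.048, -0.0]] yaw of tool z deg -2.75
grasp rel axis: along E -0.0039, cross 0.0265, z 0.2502
needed tool shift (units 2cm) [ 2.808 -1.328  0.991]
```

View pics/w1.png

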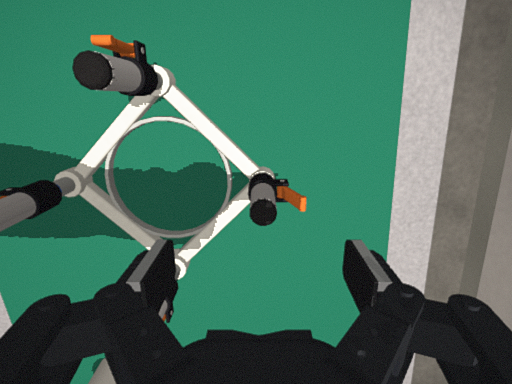

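The wrist view shows the loose leg's foot at about (263,212) and its open lever ending at about (304,205). I'll use it as a cross-check.

```bash
python3 - <<'E'
from h import *
s,R=st(.016,.20)
d=pickle.load(open('pics/w1.pkl','rb'));K=d['intrinsics'];T=d['tool_from_camera']
z=d['depth']
v,u=np.mgrid[:384,:512]
pc=np.stack([(u-K[0,2])*z/K[0,0],(v-K[1,2])*z/K[1,1],z],-1)
P=(pc@T[:3,:3].T+T[:3,3])@R.T+np.array(s['ee_pos'])
m=np.zeros(z.shape,bool);m[170:240,235:320]=1
m1=m&(P[...,2]>.115)&(P[...,2]<.2); Q=P[m1]; top=Q[Q[:,2]>np.percentile(Q[:,2],90)-.006];
print('foot',top.mean(0).round(4),len(top),(top.min(0)+top.max(0))/2,np.percentile(top[:,2],[50,90]))
hsv=cv2.cvtColor(d['color'],cv2.COLOR_RGB2HSV)
o=m&(hsv[...,0]<18)&(hsv[...,1]>150)&(hsv[...,2]>90)
L=P[o]-np.r_[AX,0];
i=np.argsort(L@E)
for k in i[::12]: print(((L[k]@E)*1e3).round(1),(L[k]@[-E[1],E[0],0]*1e3).round(1),(L[k,2]*1e3).round(1))
print((L[i[-1]]@E))
E
```

```text
t 5.7 p [ 0.6814 -0.0327  0.2562] j [-0.171  0.495  0.386  1.462  0.     1.446] F [-1.  -0.2  1. ] w 0.0858
R cols [[-0.0, 0.0, -1.0], [0.046, 0.999, 0.0], [0.999, -0.046, -0.0]] yaw of tool z deg -2.61
grasp rel axis: along E -0.0039, cross 0.0266, z 0.2502
needed tool shift (units 2cm) [ 2.81  -1.336  0.989]
foot [ 0.6857 -0.0568  0.1273] 569 [ 0.68590354 -0.05768166  0.12629571] [0.12766673 0.12866175]
-2.6 102.7 373.1
19.7 6.3 59.9
20.9 5.2 60.2
21.9 7.7 60.7
23.1 6.5 60.8
23.9 7.4 63.5
24.8 4.1 67.7
25.8 5.5 68.7
26.6 6.7 72.3
27.1 8.1 65.8
27.8 -3.0 74.2
28.7 1.9 75.0
29.4 2.9 78.2
30.2 5.8 80.0
31.1 7.4 81.3
31.7 8.6 74.7
32.1 8.3 80.8
33.0 1.1 85.7
33.6 3.2 88.5
34.4 2.9 90.9
35.1 1.9 94.1
35.5 8.6 88.3
36.2 -1.2 94.6
36.9 -3.2 97.9
37.5 2.5 98.6
38.2 5.3 100.4
38.8 -3.8 99.3
39.4 -0.9 101.1
40.1 7.4 100.4
41.0 6.5 101.0
41.9 7.7 101.3
42.6 8.2 96.5
43.3 -0.7 101.6
44.4 0.0 100.6
0.04489137767155014
```

```bash
sed -i 's/AX=.*;E=/AX=np.array([.685,-.0588]);E=/' h.py; python3 -c "
from h import *
st(.016,.102)"
```

```text
t 5.7 p [ 0.6814 -0.0327  0.2562] j [-0.171  0.495  0.386  1.462  0.     1.446] F [-1.  -0.2  1. ] w 0.0858
R cols [[-0.0, 0.0, -1.0], [0.046, 0.999, 0.0], [0.999, -0.046, -0.0]] yaw of tool z deg -2.61
grasp rel axis: along E -0.0049, cross 0.0259, z 0.2502
needed tool shift (units 2cm) [ 7.71  -1.299  1.038]
```

Emit:
arm_command(
  commands=[0,-0.65,0.52,0.001,0,-0.65,0.52,0,1,0,0,0,1,0,0,0,1,0,0,0,0,0,0,0],
)

```text
time_s: 6.45
ee_pos: [0.7005, -0.0602, 0.1944]
tcp_rot: [3.017, 1.568, 2.965]
contact_force: [0.1, -0.1, 0.2]
gripper_width: 0.0852
```

```bash
python3 - <<'E'
from h import *
st(.016,.102)
from plant import env
d=env.snapshot('wrist');pickle.dump(d,open('pics/w2.pkl','wb'));cv2.imwrite('pics/w2.png',d['color'][:,:,::-1])
E
```

```text
t 6.45 p [ 0.7005 -0.0602  0.1944] j [-0.205  0.548  0.322  1.348 -0.     1.418] F [ 0.1 -0.1  0.2] w 0.0852
R cols [[-0.003, 0.001, -1.0], [0.052, 0.999, 0.0], [0.999, -0.052, -0.003]] yaw of tool z deg -2.98
grasp rel axis: along E 0.0155, cross -0.0006, z 0.1884
needed tool shift (units 2cm) [4.62  0.031 0.038]
```

View pics/w2.png

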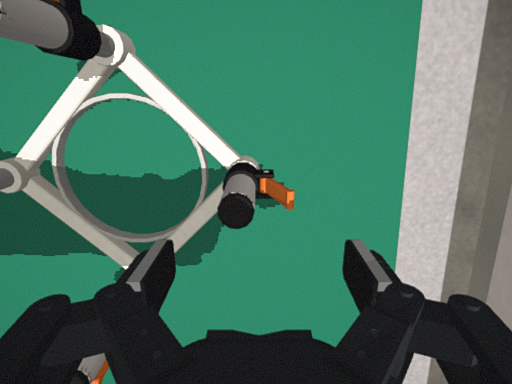

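The foot (236,211) and the lever end (294,200) sit either side of the jaws' centre line, at about column 259. I'll go down.

Emit:
arm_command(
  commands=[0.8,0,0,0,0.8,0,0,0,0.8,0,0,0,0.8,0,0,0,0.8,0,0,0,0.6,0,0,0,0,0,0,0],
)

```text
time_s: 7.38
ee_pos: [0.7001, -0.0592, 0.103]
tcp_rot: [2.995, 1.569, 2.943]
contact_force: [-0.1, 0.1, 0.1]
gripper_width: 0.0854
```

```bash
python3 - <<'E'
from h import *
st(.016,.102)
from plant import env
d=env.snapshot('wrist');pickle.dump(d,open('pics/w3.pkl','wb'));cv2.imwrite('pics/w3.png',d['color'][:,:,::-1])
E
```

```text
t 7.38 p [ 0.7001 -0.0592  0.103 ] j [-0.204  0.588  0.157  1.142 -0.     1.419] F [-0.1  0.1  0.1] w 0.0854
R cols [[-0.002, 0.0, -1.0], [0.052, 0.999, 0.0], [0.999, -0.052, -0.002]] yaw of tool z deg -2.98
grasp rel axis: along E 0.0151, cross 0.0003, z 0.0970
needed tool shift (units 2cm) [ 0.052 -0.017  0.043]
```

View pics/w3.png

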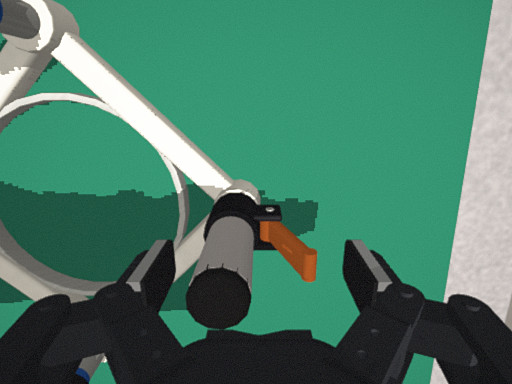

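Emit:
arm_command(
  commands=[0,0,0,0,0,0,0,0,0,0,0,0],
  gripper=-0.4,
)

```text
time_s: 7.8
ee_pos: [0.7007, -0.0593, 0.1047]
tcp_rot: [-0.151, 1.57, -0.203]
contact_force: [0.3, 0.7, -0.4]
gripper_width: 0.0601
```

```bash
python3 - <<'E'
from h import *
st(.016,.102)
from plant import env
d=env.snapshot('wrist');pickle.dump(d,open('pics/w4.pkl','wb'));cv2.imwrite('pics/w4.png',d['color'][:,:,::-1])
E
```

```text
t 7.8 p [ 0.7007 -0.0593  0.1047] j [-0.204  0.586  0.158  1.143  0.     1.419] F [ 0.3  0.7 -0.4] w 0.0601
R cols [[0.001, -0.0, -1.0], [0.052, 0.999, -0.0], [0.999, -0.052, 0.001]] yaw of tool z deg -2.98
grasp rel axis: along E 0.0158, cross 0.0003, z 0.0987
needed tool shift (units 2cm) [ 0.135 -0.013  0.012]
```

View pics/w4.png

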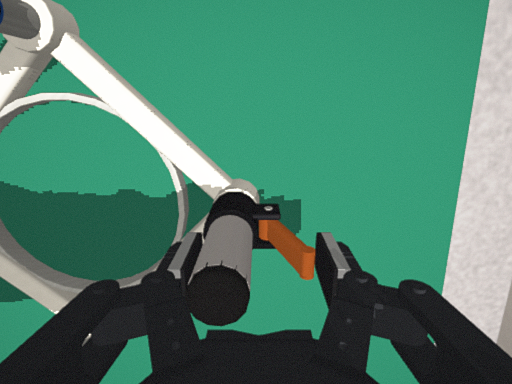

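Emit:
arm_command(
  commands=[0,0,-0.1,0,0,0,0,0,0,0,0,0],
  gripper=-0.25,
)

```text
time_s: 8.22
ee_pos: [0.6982, -0.0592, 0.1053]
tcp_rot: [-0.641, 1.57, -0.693]
contact_force: [-5.4, 0.6, 7.6]
gripper_width: 0.0534
```

```bash
python3 - <<'E'
from h import *
st(.0135,.102)
from plant import env
d=env.snapshot('wrist');pickle.dump(d,open('pics/w5.pkl','wb'));cv2.imwrite('pics/w5.png',d['color'][:,:,::-1])
E
```

```text
t 8.22 p [ 0.6982 -0.0592  0.1053] j [-0.204  0.582  0.152  1.141 -0.     1.419] F [-5.4  0.6  7.6] w 0.0534
R cols [[0.0, -0.0, -1.0], [0.052, 0.999, -0.0], [0.999, -0.052, 0.0]] yaw of tool z deg -2.98
grasp rel axis: along E 0.0133, cross 0.0003, z 0.0993
needed tool shift (units 2cm) [ 0.167 -0.013  0.012]
```

View pics/w5.png

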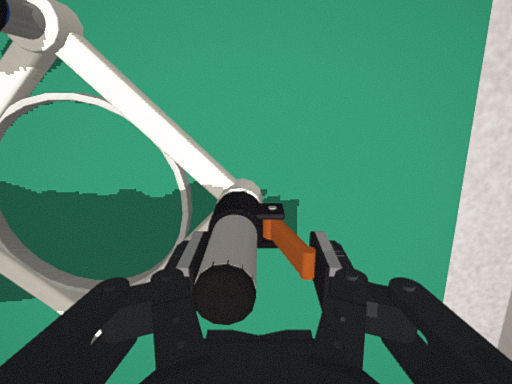

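Both pads are in contact now. I'll do a short test lift.

Emit:
arm_command(
  commands=[-0.1,0,0,0,-0.15,0,0,0,-0.15,0,0,0,-0.1,0,0,0,0,0,0,0],
)

```text
time_s: 8.9
ee_pos: [0.6982, -0.0592, 0.1144]
tcp_rot: [-3.105, 1.57, 3.126]
contact_force: [-5.1, -0.2, -1.4]
gripper_width: 0.0536
```

```bash
cat >> h.py <<'E'
def look(tag):
    from plant import env
    s,R=st(.0135,.102)
    d=env.snapshot('wrist');cv2.imwrite(f'pics/{tag}w.png',d['color'][:,:,::-1])
    d=env.snapshot('scene');pickle.dump(d,open(f'pics/{tag}s.pkl','wb'));P=cloud(d)
    x0,y0,x1,y1=175,140,310,280
    cv2.imwrite(f'pics/{tag}s.png',cv2.resize(d['color'][y0:y1,x0:x1,::-1],None,fx=4,fy=4,interpolation=cv2.INTER_NEAREST))
E
python3 -c "
from h import *
look('a')"
```

```text
t 8.9 p [ 0.6982 -0.0592  0.1144] j [-0.204  0.577  0.167  1.162 -0.     1.419] F [-5.1 -0.2 -1.4] w 0.0536
R cols [[-0.001, 0.0, -1.0], [0.052, 0.999, -0.0], [0.999, -0.052, -0.001]] yaw of tool z deg -2.98
grasp rel axis: along E 0.0132, cross 0.0003, z 0.1084
needed tool shift (units 2cm) [ 0.618 -0.013  0.014]
```

View pics/aw.png

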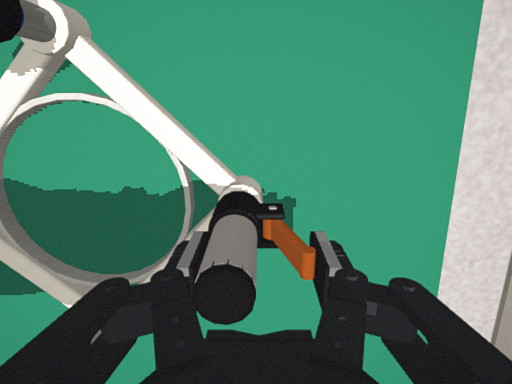

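View pics/as.png

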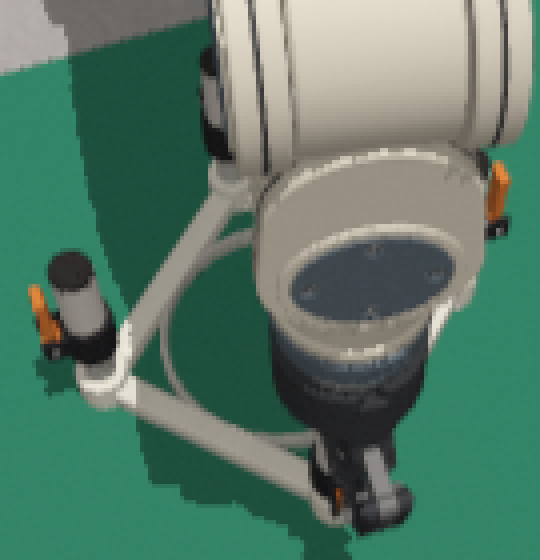

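The leg kept its place in the gripper (foot still at (226,293)), so it is rising with the hand. Lifting further.

Emit:
arm_command(
  commands=[-0.15,0,0,0,-0.15,0,0,0,-0.15,0,0,0,-0.15,0,0,0,-0.15,0,0,0,-0.1,0,0,0,0,0,0,0],
)

```text
time_s: 9.88
ee_pos: [0.6982, -0.0592, 0.1315]
tcp_rot: [-3.081, 1.57, -3.133]
contact_force: [-5.9, -0.4, -1.5]
gripper_width: 0.0538
```

```bash
cat >> h.py <<'E'
def foot(d,pz,name=''):
    # height of the foot top: wrist depth, tool pointing straight down
    K=d['intrinsics'];T=d['tool_from_camera'];z=d['depth'];v,u=np.mgrid[:384,:512]
    pc=np.stack([(u-K[0,2])*z/K[0,0],(v-K[1,2])*z/K[1,1],z],-1)
    X=pc@T[:3,:3].T+T[:3,3]
    m=np.zeros(z.shape,bool);m[265:325,195:257]=1
    t=X[m&(X[...,0]<0.02)&(X[...,0]>-.05)&(d['color'].max(2)<70)]
    print(name,'foot in tool x (med,10%%): %.4f %.4f  -> z %.4f'%(np.median(t[:,0]),np.percentile(t[:,0],10),pz-np.median(t[:,0])),'tool z,y',np.median(t[:,2]).round(4),np.median(t[:,1]).round(4),len(t))
def look2(tag):
    from plant import env
    s,R=st(.0135,.102)
    d=env.snapshot('wrist');pickle.dump(d,open(f'pics/{tag}w.pkl','wb'));cv2.imwrite(f'pics/{tag}w.png',d['color'][:,:,::-1])
    foot(d,s['ee_pos'][2],tag)
E
python3 - <<'E'
from h import *
for n,z in[('w3',.103),('w4',.1047),('w5',.1053)]: foot(pickle.load(open(f'pics/{n}.pkl','rb')),z,n)
look2('b')
E
```

```text
w3 foot in tool x (med,10%): -0.0246 -0.0256  -> z 0.1276 tool z,y -0.0129 0.004 2782
w4 foot in tool x (med,10%): -0.0231 -0.0240  -> z 0.1278 tool z,y -0.0134 0.0036 2761
w5 foot in tool x (med,10%): -0.0224 -0.0233  -> z 0.1277 tool z,y -0.0119 0.0037 3014
t 9.88 p [ 0.6982 -0.0592  0.1315] j [-0.204  0.567  0.195  1.199 -0.     1.419] F [-5.9 -0.4 -1.5] w 0.0538
R cols [[-0.001, -0.0, -1.0], [0.052, 0.999, -0.0], [0.999, -0.052, -0.001]] yaw of tool z deg -2.98
grasp rel axis: along E 0.0132, cross 0.0003, z 0.1255
needed tool shift (units 2cm) [ 1.477 -0.014  0.014]
b foot in tool x (med,10%): -0.0222 -0.0232  -> z 0.1538 tool z,y -0.0119 0.0037 3013
```

View pics/bw.png

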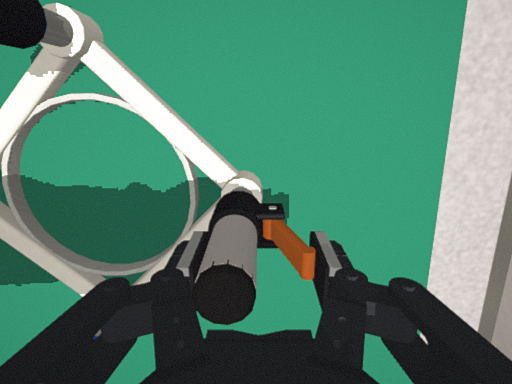

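The foot has risen 26.1 mm (0.1277 to 0.1538). I need about 32.2 mm in total, so about 6.1 mm is left.

Emit:
arm_command(
  commands=[-0.15,0,0,0,-0.15,0,0,0,0,0,0,0,0,0,0,0],
)

```text
time_s: 10.42
ee_pos: [0.6983, -0.0591, 0.1375]
tcp_rot: [-3.075, 1.57, -3.127]
contact_force: [-6.7, -0.3, -1.2]
gripper_width: 0.0536
```

```bash
python3 - <<'E'
from h import *
look2('c')
from plant import env
d=env.snapshot('scene');P=cloud(d)
cv2.imwrite('pics/cs.png',cv2.resize(d['color'][220:285,230:310,::-1],None,fx=8,fy=8,interpolation=cv2.INTER_CUBIC))
E
```

```text
t 10.43 p [ 0.6983 -0.0591  0.1375] j [-0.204  0.564  0.205  1.212 -0.     1.419] F [-6.7 -0.3 -1.2] w 0.0536
R cols [[-0.001, -0.0, -1.0], [0.052, 0.999, -0.0], [0.999, -0.052, -0.001]] yaw of tool z deg -2.98
grasp rel axis: along E 0.0133, cross 0.0003, z 0.1315
needed tool shift (units 2cm) [ 1.775 -0.016  0.012]
c foot in tool x (med,10%): -0.0222 -0.0231  -> z 0.1597 tool z,y -0.0119 0.0037 3011
```

View pics/cs.png

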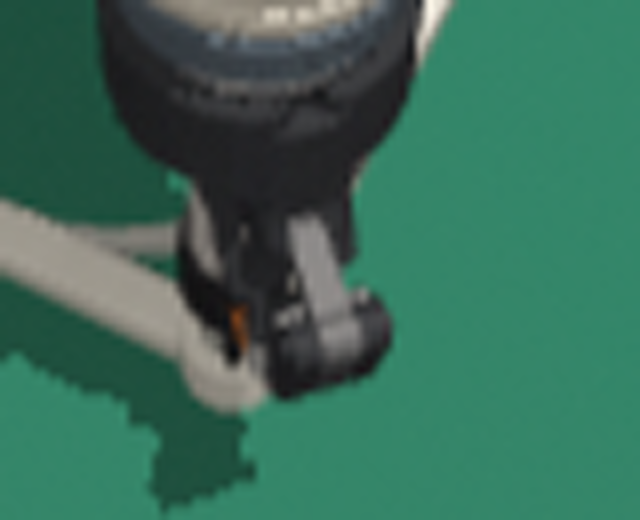

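The foot is up 32.0 mm with the lever still open. Now I'll close in small steps, shifting the hand inwards each time.

Emit:
arm_command(
  commands=[0,0,-0.05,0,0,0,-0.03,0,0,0,0,0,0,0,0,0],
  gripper=-0.18,
)

```text
time_s: 11.02
ee_pos: [0.6967, -0.0591, 0.1373]
tcp_rot: [-3.117, 1.57, 3.114]
contact_force: [-5.7, -0.9, -2.8]
gripper_width: 0.0507
```

```bash
python3 -c "
from h import *
look2('d')"
```

```text
t 11.03 p [ 0.6967 -0.0591  0.1373] j [-0.204  0.562  0.2    1.21  -0.     1.418] F [-5.7 -0.9 -2.8] w 0.0507
R cols [[-0.001, 0.0, -1.0], [0.052, 0.999, -0.0], [0.999, -0.052, -0.001]] yaw of tool z deg -2.98
grasp rel axis: along E 0.0117, cross 0.0003, z 0.1313
needed tool shift (units 2cm) [ 1.767 -0.013  0.091]
d foot in tool x (med,10%): -0.0217 -0.0227  -> z 0.1590 tool z,y -0.0113 0.0039 3127
```

View pics/dw.png

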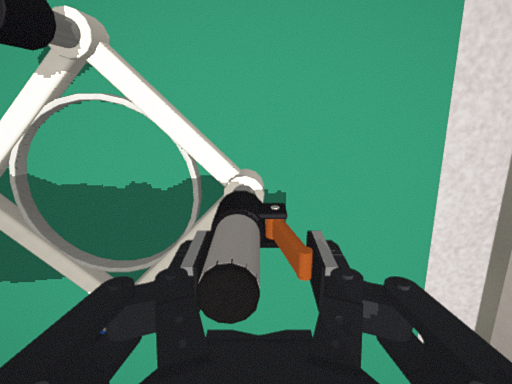

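Emit:
arm_command(
  commands=[-0.08,0,-0.05,0,-0.03,0,-0.05,0,0,0,0,0,0,0,0,0],
  gripper=-0.09,
)

```text
time_s: 11.58
ee_pos: [0.6947, -0.059, 0.1396]
tcp_rot: [-3.077, 1.57, -3.129]
contact_force: [-5.1, -0.8, -2.6]
gripper_width: 0.0467
```

```bash
python3 -c "
from h import *
look2('e')"
```

```text
t 11.57 p [ 0.6947 -0.059   0.1396] j [-0.205  0.557  0.198  1.212 -0.     1.418] F [-5.1 -0.8 -2.6] w 0.0467
R cols [[-0.001, -0.0, -1.0], [0.052, 0.999, -0.0], [0.999, -0.052, -0.001]] yaw of tool z deg -2.98
grasp rel axis: along E 0.0097, cross 0.0003, z 0.1336
needed tool shift (units 2cm) [ 1.878 -0.013  0.19 ]
e foot in tool x (med,10%): -0.0211 -0.0222  -> z 0.1606 tool z,y -0.0108 0.0042 3133
```

View pics/ew.png

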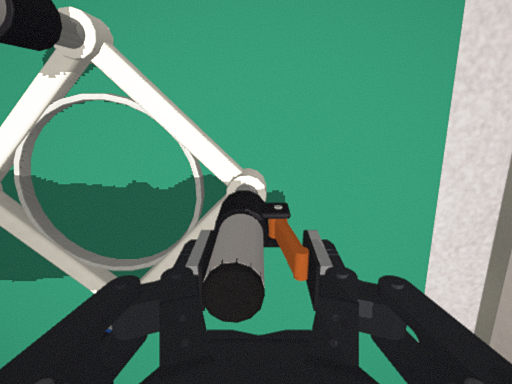

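Emit:
arm_command(
  commands=[-0.02,0,-0.05,0,0,0,-0.05,0,0,0,0,0,0,0,0,0],
  gripper=0,
)

```text
time_s: 12.12
ee_pos: [0.6928, -0.0589, 0.1398]
tcp_rot: [-3.107, 1.57, 3.124]
contact_force: [-5.4, -0.9, -2.6]
gripper_width: 0.0429
```

```bash
python3 -c "
from h import *
look2('f')"
```

```text
t 12.12 p [ 0.6928 -0.0589  0.1398] j [-0.205  0.554  0.192  1.21  -0.     1.418] F [-5.4 -0.9 -2.6] w 0.0429
R cols [[-0.001, 0.0, -1.0], [0.052, 0.999, -0.0], [0.999, -0.052, -0.001]] yaw of tool z deg -2.98
grasp rel axis: along E 0.0078, cross 0.0003, z 0.1338
needed tool shift (units 2cm) [ 1.888 -0.014  0.286]
f foot in tool x (med,10%): -0.0205 -0.0276  -> z 0.1603 tool z,y -0.0104 0.0047 3098
```

Emit:
arm_command(
  commands=[0,0,-0.05,0,0,0,-0.05,0,0,0,0,0,0,0,0,0],
  gripper=0.1,
)

```text
time_s: 12.68
ee_pos: [0.6907, -0.0588, 0.1396]
tcp_rot: [3.116, 1.57, 3.064]
contact_force: [-6.1, -0.6, -4.4]
gripper_width: 0.0388
```

```bash
python3 -c "
from h import *
look2('g')"
```

```text
t 12.68 p [ 0.6907 -0.0588  0.1396] j [-0.206  0.551  0.186  1.207 -0.     1.417] F [-6.1 -0.6 -4.4] w 0.0388
R cols [[-0.001, 0.0, -1.0], [0.052, 0.999, 0.0], [0.999, -0.052, -0.001]] yaw of tool z deg -2.98
grasp rel axis: along E 0.0057, cross 0.0003, z 0.1336
needed tool shift (units 2cm) [ 1.882 -0.015  0.391]
g foot in tool x (med,10%): -0.0200 -0.0407  -> z 0.1597 tool z,y -0.0104 0.0056 3045
```

View pics/gw.png

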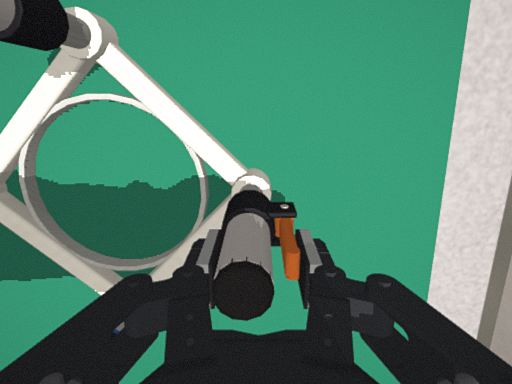

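Emit:
arm_command(
  commands=[-0.02,0,-0.03,0,0,0,0,0,0,0,0,0,0,0,0,0],
  gripper=0.25,
)

```text
time_s: 13.22
ee_pos: [0.6901, -0.0588, 0.1405]
tcp_rot: [-3.015, 1.57, -3.067]
contact_force: [-9.1, 0.8, -2.5]
gripper_width: 0.0363
```

```bash
sed -i 's/m\[265:325,195:257\]=1/m[275:310,225:255]=1/' h.py; python3 -c "
from h import *
for n in 'g': foot(pickle.load(open('pics/gw.pkl','rb')),.1396,'g')
look2('h')"
```

```text
g foot in tool x (med,10%): -0.0202 -0.0209  -> z 0.1598 tool z,y -0.0059 0.003 1048
t 13.22 p [ 0.6901 -0.0588  0.1405] j [-0.206  0.549  0.185  1.207 -0.     1.417] F [-9.1  0.8 -2.5] w 0.0363
R cols [[-0.0, -0.0, -1.0], [0.052, 0.999, -0.0], [0.999, -0.052, -0.0]] yaw of tool z deg -2.98
grasp rel axis: along E 0.0051, cross 0.0003, z 0.1345
needed tool shift (units 2cm) [ 1.926 -0.014  0.42 ]
h foot in tool x (med,10%): -0.0198 -0.0205  -> z 0.1603 tool z,y -0.0059 0.0026 1049
```

View pics/hw.png

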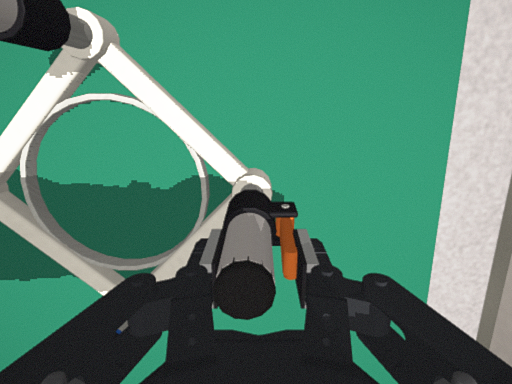

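Emit:
arm_command(
  commands=[0,0,-0.03,0,0,0,0,0,0,0,0,0,0,0,0,0],
  gripper=1,
)

```text
time_s: 13.78
ee_pos: [0.6901, -0.0587, 0.1407]
tcp_rot: [-0.057, 1.57, -0.109]
contact_force: [-6.1, -1.4, -2.1]
gripper_width: 0.0361
```

```bash
cat >> h.py <<'E'
def lever(d,name=''):
    K=d['intrinsics'];T=d['tool_from_camera'];z=d['depth'];v,u=np.mgrid[:384,:512]
    pc=np.stack([(u-K[0,2])*z/K[0,0],(v-K[1,2])*z/K[1,1],z],-1);X=pc@T[:3,:3].T+T[:3,3]
    hsv=cv2.cvtColor(d['color'],cv2.COLOR_RGB2HSV)
    o=(hsv[...,0]<18)&(hsv[...,1]>150)&(hsv[...,2]>70)&(v>200)&(v<290)&(u>255)&(u<325)
    # per image row: right-hand (outer) edge of the orange
    r=[]
    for k in np.unique(v[o]):
        c=u[k][o[k]]
        j=c.max()-1; r.append((X[k,j,0],X[k,j,2]))
    r=np.array(r);r=r[(abs(r[:,0]+.01)<.1)]
    l=cv2.fitLine(r.astype(np.float32)*1000,cv2.DIST_HUBER,0,.01,.01).ravel()
    a=np.arctan(l[1]/l[0]);print(name,'lever angle',round(-a,3),'n',len(r),'x',r[:,0].min().round(4),r[:,0].max().round(4))
E
python3 -c "
from h import *
look2('i')
for n in ['w3','w5','bw','cw','dw','ew','fw','gw','hw','iw']: lever(pickle.load(open(f'pics/{n}.pkl','rb')),n)
"
```

```text
t 13.78 p [ 0.6901 -0.0587  0.1407] j [-0.206  0.548  0.184  1.206  0.     1.417] F [-6.1 -1.4 -2.1] w 0.0361
R cols [[0.001, -0.0, -1.0], [0.052, 0.999, -0.0], [0.999, -0.052, 0.001]] yaw of tool z deg -2.98
grasp rel axis: along E 0.0051, cross 0.0003, z 0.1347
needed tool shift (units 2cm) [ 1.937 -0.015  0.421]
i foot in tool x (med,10%): -0.0197 -0.0204  -> z 0.1605 tool z,y -0.0059 0.0027 1047
w3 lever angle 0.397 n 61 x 0.0006 0.0391
w5 lever angle 0.367 n 61 x 0.0025 0.0417
bw lever angle 0.364 n 61 x 0.0027 0.0417
cw lever angle 0.355 n 61 x 0.0026 0.0414
dw lever angle 0.294 n 61 x 0.0027 0.043
ew lever angle 0.207 n 63 x 0.0018 0.043
fw lever angle 0.12 n 63 x 0.0022 0.0489
gw lever angle -0.004 n 63 x 0.0026 0.0492
hw lever angle -0.068 n 63 x 0.0019 0.0503
iw lever angle -0.072 n 63 x 0.0027 0.0499
```

View pics/iw.png

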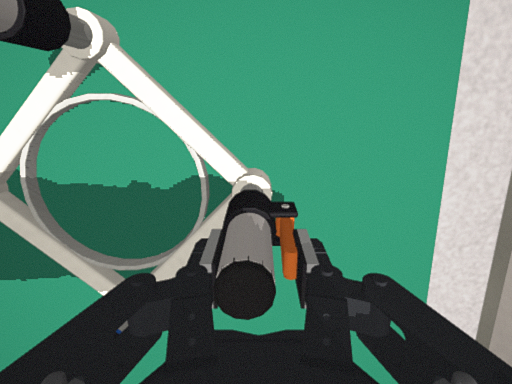

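The lever is at its stop: with the gripper commanded fully shut, neither the opening nor the lever angle changes any more. The foot height is holding, so I'm handing in.

```bash
python3 -c "
from h import *
from plant import env
st(); print(env.hand_in())"
```

```text
t 13.82 p [ 0.6901 -0.0588  0.1407] j [-0.206  0.548  0.184  1.206  0.     1.417] F [-6.2 -0.6 -2.5] w 0.0361
R cols [[0.001, -0.0, -1.0], [0.052, 0.999, -0.0], [0.999, -0.052, 0.001]] yaw of tool z deg -2.98
grasp rel axis: along E 0.0050, cross 0.0003, z 0.1347
the job is handed in; nothing more can be done
None
```

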